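Unplug the cordless scrubbing brush and hold its handle fully extended

TASK

The cordless scrubbing brush stands bristles-down in its charging stand: pull the plug-in charger straight up out of its socket and set it down on the worktop beside the stand. Then squeeze the release button on the brush handle's grip head, pull the handle up past its first stop to the second stop, and finish there, still gripping the head with the button pressed and the handle held fully extended (it sinks back if let go). Do not disturb the things standing round about.

Things in the scene. Friction and masses are not known exactly. Their poses are not given: they have to be found in the camera images.
- stand: White charging stand fixed to the worktop, 120 (x) x 240 (y) x 18 mm. Origin: centre of its underside, on the worktop. The brush is clasped upright in it at y = +65 mm: bristle disc 76 mm wide, grey outer tube, black collar 40 mm wide with its top 129 mm above the worktop, then the grip head. Charger socket (block 30 x 46 mm, mouth 42 mm above the worktop) at y = -65 mm. -x is its front.
- charger: Loose plug-in charger, no cable, 110 g (varies): white block 28 (x) x 44 (y) x 38 mm on a black tongue 14 x 30 x 21 mm that fits the socket. Origin: under the tongue; the block spans z = 21 to 59 mm. Axes of the stand when plugged in (top then 80 mm over the worktop). Grip from above across the 28 mm. Sprung catches: 5 to 12 N straight up frees it; clear 22 mm up. May stand or lie once set down.
- socket (a point): Centre of the mouth of the charger socket, 42 mm above the worktop; axes of the stand.
- grip (a point): On the upright axis of the telescoping handle, in its grip head at the button's height, 158 mm above the worktop when pushed in; moves with it. Axes of the stand (the button presses along +x). The head is a grey rounded block 34 (x) x 46 (y) mm, from 24 mm below to 20 mm above this point. It slides only straight up and does not turn; the sliding part weighs about 0.26 kg.
- button_face (a point): Centre of the face of the black release button, 16 wide x 18 mm high, in the front (-x) face of the head, standing 5 mm proud of it; 22 mm in front of grip when out. Close the fingers along the stand's x, one pad on the button and the other on the head's back, and the button is pressed in flush.
- telescope (a joint): Extension of the handle in m: 0 pushed in and locked; first stop (a click that yields to roughly 5 to 10 N beyond its weight, carries the handle's weight when let go) at 0.045; second stop, the rigid end, at 0.090. Without the button pressed it stays at 0. It does not latch at the second stop: let go, it sinks slowly and rests on the first, at about 0.054.
- button (a joint): Press of the release button in m: 0 out, 0.005 flush with the head (the end is at 0.006); spring 3 N at first, 6 N when flush; it unlocks the handle from about 0.003. It springs out again when let go.
- mug: Mug of two colours, 86 mm wide, 88 mm high, with a handle: bystander to the left of the stand, leave alone. Origin: centre of its underside.
- garlic: Garlic bulb, 53 mm: bystander on the left, leave alone. Origin: under its middle.
- small_tin: Small food tin, 57 mm wide, 72 mm high: bystander behind the stand. Origin: centre of its underside.
- shaker: Salt shaker, 44 mm wide, 90 mm high: bystander behind the stand. Origin: centre of its underside.
- opener_tool: Bottle opener with a dark green handle, 174 x 41 x 20 mm, lying at the front edge on the right: bystander. Origin: under its middle, x along it.
- orange: Orange, 65 mm: bystander on the right, leave alone. Origin: under its middle.

How it is judged:
By the outcome, as a careful person would: the job done as asked, in the order asked, and still so for the second after the job is handed in, while the arm keeps its last pose, push and grip.
It also fails if it takes over 54 s, if anything falls off the work surface, if the arm or the gripper's body presses on something with over 40 N, if the wrist force passes 120 N, or if a joint passes its speed limit or range.

ROBOT

A 6-joint arm with a two-finger parallel gripper is mounted at the origin on a cart in front of the work surface, level with it; the furniture and walls round the work are solid. World frame = base frame: x ahead of the robot, y to its left, z up, the work surface at z = 0. Lengths are in m, angles in rad, forces in N, time in s.
With the tool pointing down it reaches from about 0.35 to 0.725 m from the base axis. Payload 6 kg.
Tool frame: the origin (TCP) lies midway between the tips of the shut fingers; the grasp point (between the pads) lies 19 mm behind it (tcp_to_grasp is the distance from the TCP to the grasp point, in m); z points along the fingers, y is the line along which they close (so a half turn about z gives the same grasp; the last joint's range is limited). The gripper opens to 85 mm and grips with 20 to 120 N. Pads are 22 mm wide; open, the fingers measure 114 mm over their backs; the gripper's body (76 mm by 85 mm) begins 54 mm behind the grasp point. The pads swing forward as they close: fully open they stand 13 mm farther back than shut.
Start: joints at [1.506, 0.04, 0.085, 0, -1.615, -0.334], TCP at [0.233, 0.553, 0.231] pointing down, gripper open.
Joint ranges: [-2.56, 2.56], [-1.29, 2.01], [-1.08, 1.49], [-3.29, 1.98], [-2.81, -0.18], [-2.99, 2.99]. Speed limits (rad/s): [2.57, 2.57, 3.01, 3.14, 3.14, 3.14].

INTERFACE

Orientations are given as a unit quaternion [w, x, y, z].
In Python, from plant import * gives the robot as it stands.
- The arm moves only by the tool send_rows, never from a script. Its argument "deltas" is a list of rows, each a list of 7 numbers: the shift along the tool's x, y, z in units of 30 mm (1.0 is 30 mm), then the turn, a rotation vector about the tool's x, y, z in units of 5 degrees (1.0 is 5 degrees), then the closure, from -1 (fully open) to 1 (shut). In form: [[dx, dy, dz, wx, wy, wz, gripper], ...]. A call has 1 to 5 rows; each row shifts and turns the commanded pose from where the row before left it, along the tool's axes as they then stand; what a row does not reach is not made up. A row lasts 1/10 s, in which the tool goes at most 50 mm and 8.59 degrees, less where a joint would pass 70% of its speed; a pose out of reach is approached as far as the arm can. A call is refused whole if a number of a shift passes 1 or a number of a turn 1, either way. A call with a gripper value outside its range is refused whole. The fingers move at their own pace and stop on an object; the grip force is fixed at half the most. Time passes only in rows, so rows that do not move let the fingers close. It gives the time, the measured TCP pose, the force, the opening and the grip force at its end, in the units of the state.
- observe(): the state, without advancing time (a new reading comes with each control period).
- camera(name): name is "scene" or "side" or "wrist"; returns the picture (400x640x3 uint8, blue, green, red); there is no depth.
- calibration(name): a dict with "K" (3x3 intrinsics, pixels), "R" (3x3) and "t" (3): a world point X has camera coordinates R X + t. Camera axes: x right, y down, z forward; pixel columns grow to the right and rows downward; lengths in m; the calibration is good to about 2 mm. A picture is of the moment at which its call begins: read the wrist's pose just before it. calibration takes no time and is no camera call; for the wrist camera it gives the pose at the moment of the call.
- job_done(): hands the job in; it is judged then, once.
Trained networks look in the newest picture that a camera, given by its name, has taken for a name from the list of things; names that differ only in an ending like _2 or _b are one class to them, and where a whole thing is asked for, a point or a joint stands for the part that bears it (a point fixed in the world has none). Each returns a list of dicts, best first, with "conf" (0 to 1); they miss things now and then, are a little off and sometimes report something else, mostly with a low value. They report only what shows in the picture. A call takes as long as a camera call.
- trace(camera, label): "mask" (400x640 bool, what is visible of it) and "extent" ([centre column, centre row, width, height] in pixels, round what is visible of it).
- pinpoint(camera, label): "point" ([row, column] in pixels: a listed point, or the origin of a listed thing).
The state is a dict: "time_s": time; "qpos": joint angles; "qd": joint speeds; "joint_torque": joint torques, N m; "tcp_pos": TCP position; "orientation": TCP orientation; "ft_force": force on the tool from outside, world axes, zero at the start; "moment": the same for the moment, N m; "opening": finger opening in m; "gripper_force": force on a finger pad.
Only numpy, scipy, OpenCV 4.12 (cv2) and the standard library are available. Lean on these libraries where they do the work, as an engineer would, in place of code of your own. Each camera call takes 0.05 s, during which the arm holds its last target. There are 200 camera calls.

## Working session

There is one attempt and no reset: what is moved stays moved. The work goes in short steps, Python scripts to look and compute and a tool call to move; the robot and the scene stay as the last step left them, time stands still between calls to the robot, and variables do not carry over. Pictures are saved under pics/ and viewed, at most 10 in all, crops included, and the job is handed in when it is done.

Besides the shell and the picture viewer there is one more tool, called after ">>>" as name(argument=value, ...), one argument or row to a line, values as JSON. send_rows: Moves the arm, as the interface text tells. Its arguments: {"type":"object","properties":{"deltas":{"type":"array","items":{"type":"array","items":{"type":"number"}}}},"required":["deltas"]}

```bash
mkdir -p pics; ls
cat > h.py <<'E'
from plant import *
import numpy as np, cv2
from scipy.optimize import least_squares
from scipy.spatial.transform import Rotation as Ro
def ray(c,p,cal=None):
    k=cal or calibration(c); K,R,t=[np.array(k[i]) for i in("K","R","t")]
    d=R.T@np.linalg.inv(K)@np.array([p[1],p[0],1.]); return -R.T@t,d
def atz(c,p,z,cal=None):
    o,d=ray(c,p,cal); return o+d*(z-o[2])/d[2]
def tri(obs):
    A=0;b=0
    for o,d in obs:
        d=d/np.linalg.norm(d);P=np.eye(3)-np.outer(d,d);A=A+P;b=b+P@o
    return np.linalg.solve(A,b)
def proj(c,X,cal=None):
    k=cal or calibration(c);x=np.array(k["K"])@(np.array(k["R"])@X+np.array(k["t"]));return x[:2]/x[2]
E
python3 - <<'E'
from h import *
s=observe();print({k:np.round(v,3) for k,v in s.items()})
ims=[]
for c in("scene","side","wrist"):
    im=camera(c);cv2.imwrite(f"pics/{c}0.png",im);ims.append(im)
    k=calibration(c);print(c,"cam at",np.round(-np.array(k["R"]).T@k["t"],3))
Z=dict(stand=0,charger=.021,socket=.042,grip=.158,button_face=.158,mug=0,garlic=0,small_tin=0,shaker=0,opener_tool=0,orange=0)
for n,z in Z.items():
    ob=[]
    for c in("scene","side","wrist"):
        r=pinpoint(c,n)
        if r:
            p=r[0]["point"];ob.append(ray(c,p));print(n,c,np.round(p),round(r[0]["conf"],2),np.round(atz(c,p,z),3))
    if len(ob)>1: print("   tri",np.round(tri(ob),3))
cv2.imwrite("pics/a.png",cv2.resize(np.vstack(ims[:2]),(640,800))[:, :])
E
```

```text
pics
{'time_s': np.float64(0.0), 'qpos': array([ 1.506,  0.041,  0.084, -0.   , -1.615, -0.334]), 'qd': array([ 0.   ,  0.   , -0.   ,  0.   ,  0.001, -0.002]), 'joint_torque': array([ 1.0000e-03, -3.6819e+01,  3.4741e+01,  6.9320e+00, -5.0000e-03,
        0.0000e+00]), 'tcp_pos': array([0.233, 0.553, 0.23 ]), 'orientation': array([ 0.001,  0.98 , -0.198, -0.   ]), 'ft_force': array([-0.021,  0.135, -0.549]), 'moment': array([ 0.022,  0.018, -0.05 ]), 'gripper_force': np.float64(0.0), 'opening': np.float64(0.085)}
scene cam at [0.082 0.505 0.965]
side cam at [-0.009 -0.295  1.028]
wrist cam at [0.304 0.521 0.374]
stand scene [239. 301.] 0.7 [ 0.49  -0.029  0.   ]
stand side [198. 310.] 0.63 [ 0.492 -0.035  0.   ]
   tri [ 0.494 -0.033 -0.007]
charger scene [223. 317.] 0.54 [ 0.471 -0.096  0.021]
charger side [207. 325.] 0.71 [ 0.472 -0.092  0.021]
   tri [ 0.47  -0.093  0.026]
socket scene [220. 318.] 0.74 [ 0.47  -0.096  0.042]
socket side [206. 324.] 0.89 [ 0.465 -0.094  0.042]
   tri [ 0.467 -0.094  0.044]
grip scene [223. 284.] 0.65 [0.493 0.043 0.158]
grip side [155. 285.] 0.75 
[... 284 characters left out ...]
 0.501  0.306 -0.01 ]
garlic scene [326. 277.] 0.66 [0.378 0.24  0.   ]
garlic side [193. 217.] 0.65 [0.397 0.24  0.   ]
   tri [0.387 0.239 0.002]
small_tin scene [227. 264.] 0.95 [0.618 0.002 0.   ]
small_tin side [160. 319.] 0.66 [ 0.636 -0.004  0.   ]
   tri [ 0.63  -0.003 -0.005]
shaker scene [210. 284.] 0.66 [ 0.608 -0.093  0.   ]
shaker side [174. 341.] 0.63 [ 0.612 -0.088  0.   ]
   tri [ 0.606 -0.089  0.006]
opener_tool scene [188. 401.] 0.61 [ 0.317 -0.414  0.   ]
opener_tool side [298. 420.] 0.93 [ 0.326 -0.43   0.   ]
   tri [ 0.326 -0.431 -0.016]
orange scene [156. 372.] 0.46 [ 0.482 -0.505  0.   ]
orange side [260. 462.] 0.66 [ 0.476 -0.511  0.   ]
   tri [ 0.483 -0.513 -0.009]
```

Run:
```python
import cv2,numpy as np
a=cv2.imread("pics/scene0.png")[130:350,200:440];b=cv2.imread("pics/side0.png")[100:320,200:480]
cv2.imwrite("pics/v1.png",np.hstack([cv2.resize(a,(400,367),interpolation=2),cv2.resize(b,(400,314),interpolation=2)[:, :] if 0 else cv2.resize(b,(400,367),interpolation=2)]))
```

```text
(no output)
```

View pics/v1.png

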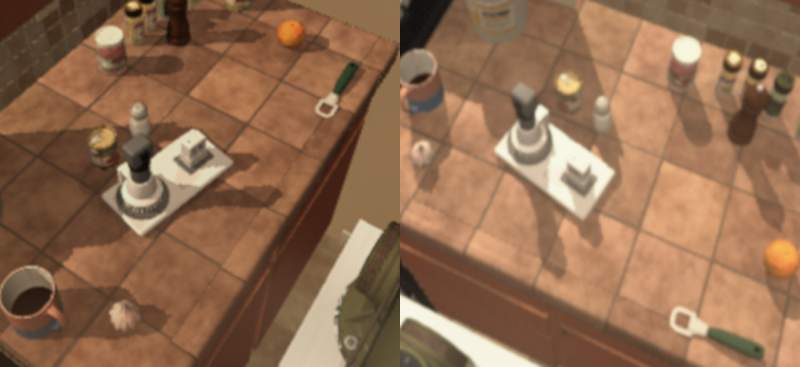

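```bash
cat >> h.py <<'E'
def down(yaw):  # tool y = -(stand x), z down
    y=-np.array([np.cos(yaw),np.sin(yaw),0]);z=np.array([0,0,-1.]);return np.c_[np.cross(y,z),y,z]
def cur():
    s=observe();q=s["orientation"];return np.array(s["tcp_pos"]),Ro.from_quat([q[1],q[2],q[3],q[0]]).as_matrix()
def plan(P,R,n,P0=None,R0=None):
    if P0 is None:P0,R0=cur()
    w=Ro.from_matrix(R0.T@R).as_rotvec();st=Ro.from_rotvec(w/n).as_matrix();Rk=R0
    for i in range(n):
        d=Rk.T@(P-P0)/n/.03;Rk=Rk@st
        print(np.round(np.r_[d,np.degrees(w/n)/5],2).tolist())
E
python3 - <<'E'
from h import *
plan(np.array([.48,-.03,.29]),down(-.24),25)
E
```

```text
[0.61, 0.59, -0.08, 0.0, -0.0, 0.65]
[0.64, 0.55, -0.08, 0.0, -0.0, 0.65]
[0.67, 0.52, -0.08, 0.0, -0.0, 0.65]
[0.7, 0.48, -0.08, 0.0, -0.0, 0.65]
[0.72, 0.44, -0.08, 0.0, -0.0, 0.65]
[0.75, 0.4, -0.08, 0.0, -0.0, 0.65]
[0.77, 0.35, -0.08, 0.0, -0.0, 0.65]
[0.79, 0.31, -0.08, 0.0, -0.0, 0.65]
[0.8, 0.26, -0.08, 0.0, -0.0, 0.65]
[0.82, 0.22, -0.08, 0.0, -0.0, 0.65]
[0.83, 0.17, -0.08, 0.0, -0.0, 0.65]
[0.83, 0.13, -0.08, 0.0, -0.0, 0.65]
[0.84, 0.08, -0.08, 0.0, -0.0, 0.65]
[0.84, 0.03, -0.08, 0.0, -0.0, 0.65]
[0.84, -0.02, -0.08, 0.0, -0.0, 0.65]
[0.84, -0.06, -0.08, 0.0, -0.0, 0.65]
[0.84, -0.11, -0.08, 0.0, -0.0, 0.65]
[0.83, -0.16, -0.08, 0.0, -0.0, 0.65]
[0.82, -0.21, -0.08, 0.0, -0.0, 0.65]
[0.81, -0.25, -0.08, 0.0, -0.0, 0.65]
[0.79, -0.3, -0.08, 0.0, -0.0, 0.65]
[0.77, -0.34, -0.08, 0.0, -0.0, 0.65]
[0.75, -0.38, -0.08, 0.0, -0.0, 0.65]
[0.73, -0.43, -0.08, 0.0, -0.0, 0.65]
[0.7, -0.47, -0.08, 0.0, -0.0, 0.65]
```

>>> send_rows(
  deltas=[
    [0.61,0.59,-0.2,0,0,0.65,-1],
    [0.64,0.55,-0.2,0,0,0.65,-1],
    [0.67,0.52,-0.2,0,0,0.65,-1],
    [0.7,0.48,-0.2,0,0,0.65,-1],
    [0.72,0.44,-0.2,0,0,0.65,-1],
  ],
)

```text
time_s: 2.3
tcp_pos: [0.2828, 0.435, 0.2616]
orientation: [-0.0, 0.942, -0.336, 0.0]
ft_force: [0.6, -0.4, 0.5]
opening: 0.0854
gripper_force: 0.0
```

>>> send_rows(
  deltas=[
    [0.75,0.4,-0.2,0,0,0.65,-1],
    [0.77,0.35,-0.2,0,0,0.65,-1],
    [0.79,0.31,-0.2,0,0,0.65,-1],
    [0.8,0.26,-0.2,0,0,0.65,-1],
    [0.82,0.22,-0.2,0,0,0.65,-1],
  ],
)

```text
time_s: 2.8
tcp_pos: [0.3324, 0.3181, 0.2917]
orientation: [-0.0, 0.885, -0.465, 0.0]
ft_force: [1.4, 0.1, 0.4]
opening: 0.0857
gripper_force: 0.0
```

>>> send_rows(
  deltas=[
    [0.83,0.17,0,0,0,0.65,-1],
    [0.83,0.13,0,0,0,0.65,-1],
    [0.84,0.08,0,0,0,0.65,-1],
    [0.84,0.03,0,0,0,0.65,-1],
    [0.84,-0.02,0,0,0,0.65,-1],
  ],
)

```text
time_s: 3.3
tcp_pos: [0.3814, 0.2016, 0.2916]
orientation: [-0.0, 0.81, -0.586, 0.0]
ft_force: [1.3, -1.0, -1.0]
opening: 0.0855
gripper_force: 0.0
```

>>> send_rows(
  deltas=[
    [0.84,-0.06,0,0,0,0.65,-1],
    [0.84,-0.11,0,0,0,0.65,-1],
    [0.83,-0.16,0,0,0,0.65,-1],
    [0.82,-0.21,0,0,0,0.65,-1],
    [0.81,-0.25,0,0,0,0.65,-1],
  ],
)

```text
time_s: 3.8
tcp_pos: [0.4304, 0.0845, 0.2915]
orientation: [-0.0, 0.719, -0.695, 0.0]
ft_force: [-0.1, -0.3, 0.6]
opening: 0.0856
gripper_force: 0.0
```

>>> send_rows(
  deltas=[
    [0.79,-0.3,0,0,0,0.65,-1],
    [0.77,-0.34,0,0,0,0.65,-1],
    [0.75,-0.38,0,0,0,0.65,-1],
    [0.73,-0.43,0,0,0,0.65,-1],
    [0.7,-0.47,0,0,0,0.65,-1],
  ],
)

```text
time_s: 4.3
tcp_pos: [0.4795, -0.0322, 0.2915]
orientation: [0.0, -0.614, 0.789, -0.0]
ft_force: [0.7, 0.2, -0.6]
opening: 0.0856
gripper_force: 0.0
```

>>> send_rows(
  deltas=[
    [0,0,0,0,0,0,-1],
    [0,0,0,0,0,0,-1],
  ],
)

```text
time_s: 4.5
tcp_pos: [0.4792, -0.0314, 0.2912]
orientation: [-0.0, -0.615, 0.789, 0.0]
ft_force: [0.4, -0.3, 0.5]
opening: 0.0855
gripper_force: 0.0
```

Run:
```python
from h import *
s=observe();print(s["time_s"],s["tcp_pos"],s["qpos"])
cal=calibration("wrist");im=camera("wrist");cv2.imwrite("pics/w1.png",im)
print(np.round(-np.array(cal["R"]).T@cal["t"],3),np.round(np.array(cal["R"])[2],2))
for n,z in dict(stand=0,charger=.021,socket=.042,grip=.158,button_face=.158).items():
    r=pinpoint("wrist",n)
    if r:p=r[0]["point"];print(n,np.round(p),round(r[0]["conf"],2),np.round(atz("wrist",p,z,cal),4))
for n,z in dict(charger=.08,stand=.018,button_face=.158).items():
    r=trace("wrist",n)
    if r:
        m=r[0]["mask"];ys,xs=np.nonzero(m);print(n,m.sum(),r[0]["conf"],np.round(r[0]["extent"]))
        w=np.array([atz("wrist",(y,x),z,cal)[:2] for y,x in zip(ys,xs)]);print(cv2.minAreaRect((w*1000).astype(np.float32)))
        np.save(f"m_{n}.npy",m)
```

```text
4.5 [ 0.47922973 -0.03142367  0.29119585] [ 3.56047855e-01 -2.63845055e-01 -8.51017800e-02 -2.25188235e-06
 -1.74983824e+00 -6.02945422e-01]
[ 0.458 -0.109  0.434] [ 0.07  0.3  -0.95]
stand [165. 306.] 0.84 [ 0.4917 -0.0261  0.    ]
charger [111. 306.] 0.76 [ 0.4738 -0.0953  0.021 ]
socket [113. 302.] 0.85 [ 0.4777 -0.0949  0.042 ]
grip [262. 307.] 0.68 [0.5023 0.0328 0.158 ]
button_face [265. 328.] 0.52 [0.4834 0.0405 0.158 ]
charger 1140 0.64 [307. 115.  27.  45.]
((472.6625061035156, -92.58995056152344), (42.42839813232422, 29.331214904785156), 75.94892883300781)
stand 17408 0.93 [306. 180.  99. 231.]
((497.5726318359375, 4.536346435546875), (308.8664855957031, 122.66331481933594), 76.92657470703125)
button_face 120 0.64 [328. 263.   4.  20.]
((482.77642822265625, 39.012115478515625), (23.152481079101562, 4.729333877563477), 76.51976013183594)
```

View pics/w1.png

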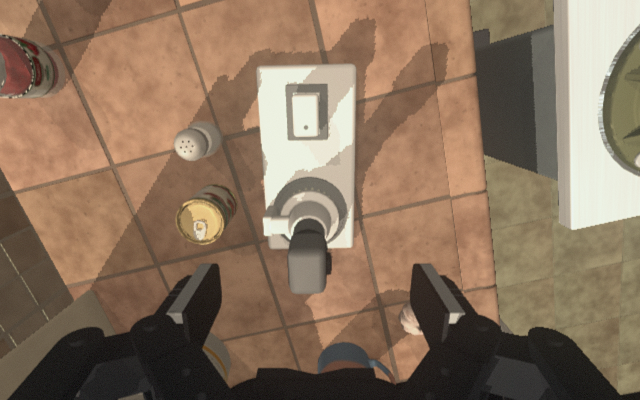

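Run:
```python
from h import *
cal=calibration("wrist")
m=np.load("m_stand.npy").astype(np.uint8)
ys,xs=np.nonzero(m);C=np.float32([258,66]),
E=lambda a,b:print(np.round(a,4),np.round(b,4),"yaw",np.degrees(np.arctan2(-(b-a)[0],(b-a)[1])))
rows=np.arange(75,236,4)
for side in(0,1):
    pts=[atz("wrist",(r,(np.nonzero(m[r])[0][[0,-1]][side])+(-.5,.5)[side]),.018,cal) for r in rows if side==1 or r<205]
    pts=np.array(pts);vx,vy,x0,y0=cv2.fitLine(pts[:,:2].astype(np.float32),cv2.DIST_HUBER,0,1e-4,1e-4).ravel();v=np.sign(vy)*np.array([vx,vy])
    print(side,"yaw",np.degrees(np.arctan2(-v[0],v[1])),x0,y0)
    print([np.round(float(np.cross(v,p[:2]-[x0,y0]))*1000,1) for p in pts[::4]])
for p in[(66,258),(66,355),(248,353)]:print(np.round(atz("wrist",p,.018,cal),4))
```

```text
0 yaw -12.966639 0.5379022 -0.07322132
[np.float64(0.1), np.float64(-0.0), np.float64(-0.1), np.float64(-0.2), np.float64(-0.3), np.float64(0.8), np.float64(-0.6), np.float64(-0.7), np.float64(0.5)]
1 yaw -12.431017 0.43096808 -0.014188052
[np.float64(-0.4), np.float64(-0.2), np.float64(1.2), np.float64(0.1), np.float64(0.3), np.float64(-0.7), np.float64(-0.5), np.float64(1.0), np.float64(-0.2), np.float64(0.1), np.float64(0.3)]
[ 0.516  -0.1569  0.018 ]
[ 0.4055 -0.1294  0.018 ]
[0.4565 0.1003 0.018 ]<stdin>:11: DeprecationWarning: Arrays of 2-dimensional vectors are deprecated. Use arrays of 3-dimensional vectors instead. (deprecated in NumPy 2.0)
```

Run:
```python
from h import *
plan(np.array([.4734,-.0919,.15]),down(-.222),5)
```

```text
[0.4, -0.06, 0.94, -0.0, 0.0, -0.05]
[0.41, -0.06, 0.94, -0.0, 0.0, -0.05]
[0.41, -0.06, 0.94, -0.0, 0.0, -0.05]
[0.41, -0.06, 0.94, -0.0, 0.0, -0.05]
[0.41, -0.05, 0.94, -0.0, 0.0, -0.05]
```

>>> send_rows(
  deltas=[
    [0.41,-0.06,0.94,0,0,-0.05,-1],
    [0.41,-0.06,0.94,0,0,-0.05,-1],
    [0.41,-0.06,0.94,0,0,-0.05,-1],
    [0.41,-0.06,0.94,0,0,-0.05,-1],
    [0.41,-0.06,0.94,0,0,-0.05,-1],
  ],
)

```text
time_s: 5.45
tcp_pos: [0.4734, -0.0933, 0.1493]
orientation: [0.0, -0.624, 0.782, -0.0]
ft_force: [-0.0, 0.1, -0.9]
opening: 0.0854
gripper_force: 0.0
```

>>> send_rows(
  deltas=[
    [0,0,0.9,0,0,0,-1],
    [0,0,0.9,0,0,0,-1],
    [0,0,0.6,0,0,0,-1],
    [0,0,0,0,0,0,-1],
    [0,0,0,0,0,0,-1],
  ],
)

```text
time_s: 5.95
tcp_pos: [0.4738, -0.093, 0.0791]
orientation: [-0.0, -0.624, 0.782, -0.0]
ft_force: [-0.5, 0.7, 0.5]
opening: 0.0855
gripper_force: 0.0
```

Run:
```python
from h import *
P,R=cur();print(P,R[:,1])
cal=calibration("wrist");im=camera("wrist");cv2.imwrite("pics/w2.png",im)
r=trace("wrist","charger");
for q in r[:2]:
    ys,xs=np.nonzero(q["mask"]);w=np.array([atz("wrist",(y,x),.08,cal)[:2] for y,x in zip(ys,xs)]);print(q["conf"],cv2.minAreaRect((w*1000).astype(np.float32)))
print("target err in tool",R.T@(np.array([.4734,-.0919,.048])-P)/.03)
```

```text
[ 0.47377004 -0.09303964  0.07905905] [-9.75036747e-01  2.22042978e-01 -5.08391559e-04]
0.85 ((471.7776184082031, -99.07270050048828), (52.86739730834961, 27.9888858795166), 77.27546691894531)
target err in tool [-0.03485909  0.0209882   1.03527245]
```

View pics/w2.png

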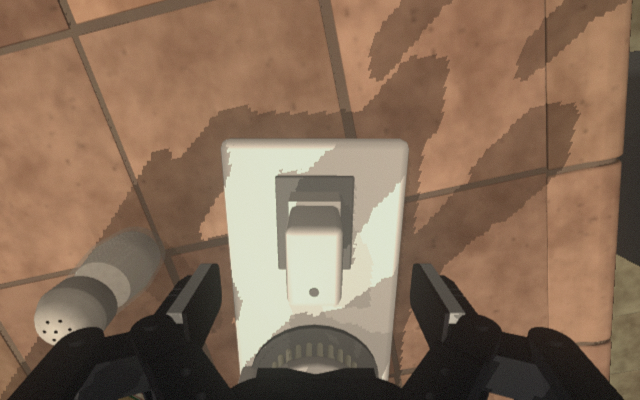

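>>> send_rows(
  deltas=[
    [0,0.02,0.6,0,0,0,-1],
    [0,0,0.44,0,0,0,-1],
    [0,0,0,0,0,0,-1],
    [0,0,0,0,0,0,1],
    [0,0,0,0,0,0,1],
  ],
)

```text
time_s: 6.55
tcp_pos: [0.4735, -0.0929, 0.0481]
orientation: [0.0, -0.624, 0.782, -0.001]
ft_force: [-0.6, 0.5, -0.4]
opening: 0.0592
gripper_force: 0.0
```

>>> send_rows(
  deltas=[
    [0,0,0,0,0,0,1],
    [0,0,0,0,0,0,1],
    [0,0,0,0,0,0,1],
    [0,0,0,0,0,0,1],
    [0,0,0,0,0,0,1],
  ],
)

```text
time_s: 7.05
tcp_pos: [0.4736, -0.0929, 0.0479]
orientation: [0.001, -0.624, 0.782, -0.001]
ft_force: [2.0, -0.0, 3.8]
opening: 0.0271
gripper_force: 60.0
```

Gripped. Pull straight up.

>>> send_rows(
  deltas=[
    [0,0,-0.1,0,0,0,1],
    [0,0,-0.2,0,0,0,1],
    [0,0,-0.3,0,0,0,1],
    [0,0,-0.4,0,0,0,1],
    [0,0,-0.5,0,0,0,1],
  ],
)

```text
time_s: 7.55
tcp_pos: [0.4717, -0.0928, 0.0914]
orientation: [-0.002, -0.623, 0.782, 0.001]
ft_force: [-0.1, 0.2, -1.1]
opening: 0.0267
gripper_force: 68.0
```

>>> send_rows(
  deltas=[
    [0,0,-0.5,0,0,0,1],
    [0,0,-0.3,0,0,0,1],
    [0,0,0,0,0,0,1],
  ],
)

```text
time_s: 7.85
tcp_pos: [0.4737, -0.0928, 0.1181]
orientation: [0.001, -0.624, 0.782, -0.001]
ft_force: [-0.5, 0.6, -1.9]
opening: 0.0274
gripper_force: 68.0
```

Run:
```python
from h import *
P,R=cur();print(P,observe()["ft_force"])
im=[camera("side"),camera("wrist")];cv2.imwrite("pics/v3.png",np.hstack([cv2.resize(im[0][100:300,220:420],(400,400)),im[1][:,120:520]]))
```

```text
[ 0.47367055 -0.09278911  0.11805338] [-0.45300415  0.6280239  -1.87566818]
```

View pics/v3.png

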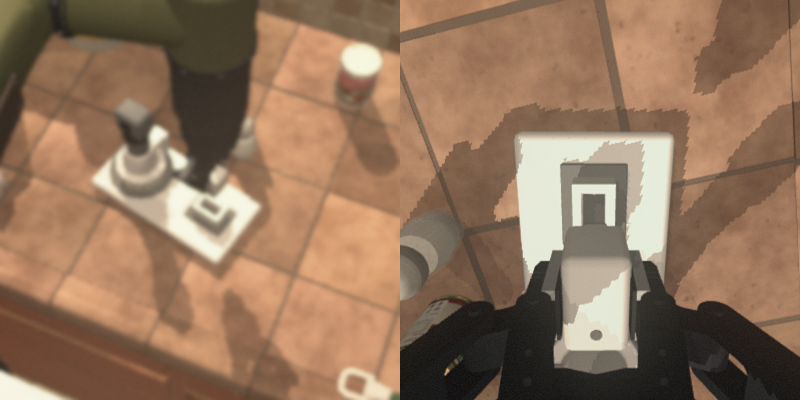

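>>> send_rows(
  deltas=[
    [0.6,0,0,0,0,0,1],
    [1,0,0,0,0,0,1],
    [1,0,0,0,0,0,1],
    [0.8,0,0,0,0,0,1],
    [0.5,0,0,0,0,0,1],
  ],
)

```text
time_s: 8.45
tcp_pos: [0.4459, -0.2081, 0.1151]
orientation: [-0.001, -0.623, 0.782, 0.001]
ft_force: [-0.6, -0.1, -0.8]
opening: 0.0268
gripper_force: 68.0
```

>>> send_rows(
  deltas=[
    [0,0,0.6,0,0,0,1],
    [0,0,0.8,0,0,0,1],
    [0,0,0.8,0,0,0,1],
    [0,0,0.5,0,0,0,1],
    [0,0,0,0,0,0,1],
  ],
)

```text
time_s: 8.95
tcp_pos: [0.4445, -0.2064, 0.0316]
orientation: [-0.002, -0.623, 0.782, 0.002]
ft_force: [-0.5, -0.0, -0.6]
opening: 0.0274
gripper_force: 68.0
```

>>> send_rows(
  deltas=[
    [0,0,0.1,0,0,0,1],
    [0,0,0.1,0,0,0,1],
    [0,0,0,0,0,0,1],
  ],
)

```text
time_s: 9.25
tcp_pos: [0.4472, -0.2069, 0.0295]
orientation: [0.0, -0.624, 0.782, -0.0]
ft_force: [-0.5, 0.5, -1.9]
opening: 0.0272
gripper_force: 68.0
```

>>> send_rows(
  deltas=[
    [0,0,0.05,0,0,0,1],
    [0,0,0.03,0,0,0,1],
    [0,0,0,0,0,0,1],
  ],
)

```text
time_s: 9.55
tcp_pos: [0.4472, -0.207, 0.0271]
orientation: [0.0, -0.624, 0.782, -0.0]
ft_force: [1.0, -0.5, 0.7]
opening: 0.0271
gripper_force: 67.9
```

Contact is just made (weight unloaded). Release slowly and rise.

>>> send_rows(
  deltas=[
    [0,0,0,0,0,0,0.2],
    [0,0,0,0,0,0,0],
    [0,0,0,0,0,0,-0.4],
    [0,0,0,0,0,0,-1],
    [0,0,0,0,0,0,-1],
  ],
)

```text
time_s: 10.05
tcp_pos: [0.4469, -0.2069, 0.0267]
orientation: [-0.0, -0.624, 0.782, -0.0]
ft_force: [-0.7, 0.2, 0.5]
opening: 0.0832
gripper_force: 0.0
```

>>> send_rows(
  deltas=[
    [0,0,0,0,0,0,-1],
    [0,0,0,0,0,0,-1],
    [0,0,-0.4,0,0,0,-1],
    [0,0,-0.8,0,0,0,-1],
    [0,0,-1,0,0,0,-1],
  ],
)

```text
time_s: 10.55
tcp_pos: [0.4462, -0.2069, 0.0934]
orientation: [-0.001, -0.624, 0.782, 0.001]
ft_force: [0.6, 0.4, 0.0]
opening: 0.0855
gripper_force: 0.0
```

>>> send_rows(
  deltas=[
    [0,0,-1,0,0,0,-1],
    [0,0,-1,0,0,0,-1],
    [0,0,-1,0,0,0,-1],
    [0,0,-1,0,0,0,-1],
    [0,0,-1,0,0,0,-1],
  ],
)

```text
time_s: 11.05
tcp_pos: [0.4467, -0.207, 0.2452]
orientation: [0.0, -0.624, 0.782, -0.001]
ft_force: [0.6, -0.1, -0.3]
opening: 0.0852
gripper_force: 0.0
```

>>> send_rows(
  deltas=[
    [-0.3,0,-1,0,0,0,-1],
    [-1,0,-0.3,0,0,0,-1],
    [-1,0,0,0,0,0,-1],
    [-1,0,0,0,0,0,-1],
    [0,0,0,0,0,0,-1],
  ],
)

```text
time_s: 11.55
tcp_pos: [0.4693, -0.108, 0.2826]
orientation: [0.001, -0.625, 0.781, -0.0]
ft_force: [-0.8, 0.3, -0.5]
opening: 0.0855
gripper_force: 0.0
```

Run:
```python
from h import *
P,R=cur();print(P,observe()["opening"])
cals=calibration("wrist");im=camera("wrist");cv2.imwrite("pics/w4.png",im)
camera("side");camera("scene")
for n in("charger","grip","button_face"):
    ob=[]
    for c in("wrist","side","scene"):
        r=pinpoint(c,n)
        if r:
            p=r[0]["point"];cc=cals if c=="wrist" else None;ob.append(ray(c,p,cc));print(n,c,np.round(p),round(r[0]["conf"],2),np.round(atz(c,p,.158 if n!="charger" else 0,cc),4))
    if len(ob)>1:print("  tri",np.round(tri(ob),4))
for X in([.502,.035,.178],[.502,.035,.158],[.4805,.0398,.158]):print(X,proj("wrist",np.array(X),cals))
```

```text
[ 0.46930884 -0.1080316   0.28258551] 0.08549767683071567
charger wrist [ 76. 318.] 0.79 [ 0.4433 -0.208   0.    ]
charger side [230. 356.] 0.64 [ 0.4461 -0.2029  0.    ]
charger scene [206. 343.] 0.6 [ 0.4485 -0.2234  0.    ]
  tri [ 0.4408 -0.2065  0.0195]
grip wrist [336. 312.] 0.7 [0.5032 0.0336 0.158 ]
grip side [156. 286.] 0.71 [0.5107 0.0421 0.158 ]
grip scene [219. 284.] 0.73 [0.5018 0.0307 0.158 ]
  tri [0.5025 0.0344 0.1633]
button_face wrist [337. 332.] 0.66 [0.4841 0.0385 0.158 ]
button_face side [165. 281.] 0.35 [0.4787 0.041  0.158 ]
  tri [0.4847 0.0452 0.1488]
[0.502, 0.035, 0.178] [313.24411157 352.37410301]
[0.502, 0.035, 0.158] [313.38667092 337.31979453]
[0.4805, 0.0398, 0.158] [335.6810893  337.33687979]
```

View pics/w4.png

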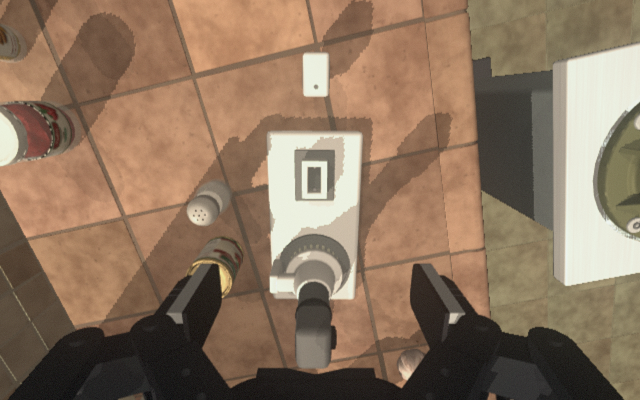

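Run:
```python
from h import *
plan(np.array([.5022,.0347,.24]),down(-.222),5)
```

```text
[-0.99, -0.0, 0.28, 0.0, -0.0, -0.01]
[-0.99, -0.0, 0.28, 0.0, -0.0, -0.01]
[-0.99, -0.0, 0.28, 0.0, -0.0, -0.01]
[-0.99, -0.0, 0.28, 0.0, -0.0, -0.01]
[-0.99, -0.0, 0.28, 0.0, -0.0, -0.01]
```

>>> send_rows(
  deltas=[
    [-0.99,0,0.28,0,0,0,-1],
    [-0.99,0,0.28,0,0,0,-1],
    [-0.99,0,0.28,0,0,0,-1],
    [-0.99,0,0.28,0,0,0,-1],
    [-0.99,0,0.28,0,0,0,-1],
  ],
)

```text
time_s: 12.65
tcp_pos: [0.5021, 0.0355, 0.2394]
orientation: [0.0, -0.624, 0.782, -0.0]
ft_force: [-0.0, -0.3, 0.2]
opening: 0.0853
gripper_force: 0.0
```

>>> send_rows(
  deltas=[
    [0,0,0,0,0,0,-1],
    [0,0,0,0,0,0,-1],
  ],
)

```text
time_s: 12.85
tcp_pos: [0.5019, 0.0347, 0.2395]
orientation: [-0.0, -0.624, 0.781, -0.0]
ft_force: [-0.3, 0.1, -0.0]
opening: 0.0853
gripper_force: 0.0
```

Run:
```python
from h import *
P,R=cur();print(P,R[:,1])
print("to go",R.T@(np.array([.5022,.0347,.137])-P)/.03)
```

```text
[0.50191969 0.03466703 0.23946997] [-9.75217137e-01  2.21249371e-01  5.00778298e-04]
to go [-0.00612575 -0.01057931  3.41565676]
```

>>> send_rows(
  deltas=[
    [0,0,0.7,0,0,0,-1],
    [0,0,0.9,0,0,0,-1],
    [0,0,0.9,0,0,0,-1],
    [0,0,0.5,0,0,0,-1],
    [0,0,0.4,0,0,0,-1],
  ],
)

```text
time_s: 13.35
tcp_pos: [0.502, 0.0336, 0.1373]
orientation: [-0.0, -0.623, 0.782, -0.0]
ft_force: [0.4, -0.5, -0.0]
opening: 0.0853
gripper_force: 0.0
```

>>> send_rows(
  deltas=[
    [0,0,0,0,0,0,-1],
    [0,0,0,0,0,0,0.3],
    [0,0,0,0,0,0,1],
    [0,0,0,0,0,0,1],
    [0,0,0,0,0,0,1],
  ],
)

```text
time_s: 13.85
tcp_pos: [0.504, 0.0341, 0.1395]
orientation: [0.002, -0.623, 0.782, -0.002]
ft_force: [8.7, 0.6, -1.9]
opening: 0.0335
gripper_force: 65.2
```

>>> send_rows(
  deltas=[
    [0,0,0,0,0,0,1],
    [0,0,0,0,0,0,1],
    [0,0,0,0,0,0,1],
    [0,0,0,0,0,0,1],
  ],
)

```text
time_s: 14.25
tcp_pos: [0.504, 0.0342, 0.1392]
orientation: [0.002, -0.623, 0.782, -0.002]
ft_force: [10.0, -2.7, -0.7]
opening: 0.0332
gripper_force: 65.5
```

>>> send_rows(
  deltas=[
    [0,-0.07,0,0,0,0,1],
    [0,0,0,0,0,0,1],
    [0,0,-0.1,0,0,0,1],
    [0,0,-0.2,0,0,0,1],
    [0,0,-0.2,0,0,0,1],
  ],
)

```text
time_s: 14.75
tcp_pos: [0.504, 0.0341, 0.1526]
orientation: [-0.0, -0.624, 0.782, 0.0]
ft_force: [2.3, 1.3, -4.3]
opening: 0.0332
gripper_force: 65.1
```

>>> send_rows(
  deltas=[
    [0,0,-0.2,0,0,0,1],
    [0,0,-0.2,0,0,0,1],
    [0,0,-0.2,0,0,0,1],
    [0,0,-0.2,0,0,0,1],
    [0,0,-0.2,0,0,0,1],
  ],
)

```text
time_s: 15.25
tcp_pos: [0.504, 0.0341, 0.182]
orientation: [-0.0, -0.624, 0.782, 0.0]
ft_force: [1.3, 3.0, -2.1]
opening: 0.0335
gripper_force: 65.8
```

>>> send_rows(
  deltas=[
    [0,0,-0.2,0,0,0,1],
    [0,0,-0.2,0,0,0,1],
    [0,0,-0.2,0,0,0,1],
    [0,0,-0.2,0,0,0,1],
    [0,0,-0.2,0,0,0,1],
  ],
)

```text
time_s: 15.75
tcp_pos: [0.504, 0.0341, 0.2135]
orientation: [0.0, -0.624, 0.782, 0.0]
ft_force: [1.5, 3.5, -4.2]
opening: 0.0334
gripper_force: 65.7
```

>>> send_rows(
  deltas=[
    [0,0,-0.2,0,0,0,1],
    [0,0,-0.15,0,0,0,1],
    [0,0,-0.05,0,0,0,1],
    [0,0,0,0,0,0,1],
  ],
)

```text
time_s: 16.15
tcp_pos: [0.504, 0.0341, 0.2251]
orientation: [0.0, -0.624, 0.782, 0.0]
ft_force: [-0.3, 4.1, -3.4]
opening: 0.0331
gripper_force: 65.8
```

>>> send_rows(
  deltas=[
    [0,0,-0.05,0,0,0,1],
    [0,0,-0.05,0,0,0,1],
    [0,0,-0.05,0,0,0,1],
    [0,0,0,0,0,0,1],
  ],
)

```text
time_s: 16.55
tcp_pos: [0.504, 0.0341, 0.2292]
orientation: [0.0, -0.624, 0.782, 0.0]
ft_force: [-0.2, 5.8, -2.9]
opening: 0.0334
gripper_force: 65.6
```

>>> send_rows(
  deltas=[
    [0,0,-0.04,0,0,0,1],
    [0,0,-0.04,0,0,0,1],
    [0,0,0,0,0,0,1],
    [0,0,0,0,0,0,1],
  ],
)

```text
time_s: 16.95
tcp_pos: [0.5039, 0.0341, 0.2294]
orientation: [-0.001, -0.624, 0.782, 0.001]
ft_force: [4.8, 3.6, -13.6]
opening: 0.0332
gripper_force: 64.7
```

Run:
```python
from h import *
print(observe()["tcp_pos"],observe()["ft_force"])
a,b=camera("side"),camera("scene")
for c in("side","scene"):
    for n in("grip","charger"):
        r=pinpoint(c,n); print(c,n,[np.round(q["point"]) for q in r[:1]], proj(c,np.array([.503,.0345,.248]))[::-1])
cv2.imwrite("pics/v5.png",np.hstack([cv2.resize(a[100:300,220:420],(400,400)),cv2.resize(b[100:300,220:420],(400,400))]))
```

```text
[0.50392011 0.03408354 0.22937302] [  4.81572814   3.63824858 -13.56298284]
side grip [array([136., 282.])] [139.39900745 283.87190469]
side charger [array([228., 357.])] [139.39900745 283.87190469]
scene grip [array([200., 278.])] [198.57541632 280.39075148]
scene charger [array([209., 344.])] [198.57541632 280.39075148]
```

View pics/v5.png

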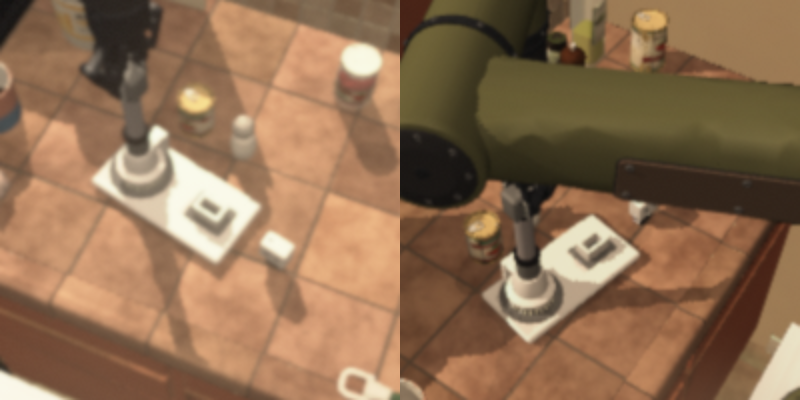

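The handle is extended: the detected grip point is within 4 px of where full extension puts it in both views. The charger stands beside the stand and the bystanders look untouched.

```bash
python3 -c "from plant import *;print(job_done())"
```

```text
the job is handed in; nothing more can be done
None
```

The charger is out of its socket and standing on the worktop beside the stand, and the handle is held at its second stop (about 90 mm up) with the button pressed; I handed the job in at about 17 s of the 54 s allowed.

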